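Make up the smoothing kit and the shelf-fixing kit

TASK

Make up the two job kits from the stock laid out between the blue tray and the green one: the block plane and the sanding block go in the blue tray, and the tape measure, the hardwood packing block and the jar of screws go in the green tray. Set each thing down upright, centred on its own painted outline and lined up with it (either way round), and never let the screw jar tip over.

Things in the scene. Friction and masses are not known exactly. Their poses are not given: they have to be found in the camera images.
- blue_tray: Blue kit tray, fixed, 180 (x) x 200 (y), all in mm. Origin: centre of its underside, z up. Floor 5, low rim 10 above the bench. Flat painted outlines, 3 larger all round than their thing: long narrow white rectangle (long side along y) for the block plane, centred at x -45, y 0; shorter, wider black rectangle (long side along y) for the sanding block, at x +45, y 0.
- green_tray: Green kit tray, fixed, 180 (x) x 200 (y), all in mm. Origin: centre of its underside, z up. Floor 5, low rim 10 above the bench. Flat painted outlines, 3 larger all round than their thing: yellow rectangle (long side along y) for the tape measure, centred at x -50, y -45; black rectangle (along y) for the hardwood block, at x +46, y -45; white disc for the screw jar, at x 0, y +56.
- block_plane: Loose metal block plane, grey with a brown front knob, standing on its sole: 48 mm wide (x), 160 mm long (y), 49 mm high. Origin at the centre of its underside, z up, long side along its y; grip it from above across its x, at the origin. Its sides, 44 mm apart, reach 30 mm up; narrower above.
- sanding_block: Loose sanding block, wood above with a reddish-brown abrasive layer below: 63 mm wide (x), 110 mm long (y), 35 mm high; the larger and flatter of the two wooden blocks. Origin at the centre of its underside, z up, long side along its y; grip it from above across its x, at the origin. 
- tape_measure: Loose tape measure standing on edge, black and yellow with a red button on top: 38 mm wide (x), 86 mm long (y), 70 mm high. Origin at the centre of its underside, z up, long side along its y; grip it from above across its x, at the origin. (Another one, behind the trays, is not part of the job.)
- hardwood_block: Loose plain brown hardwood packing block: 50 mm wide (x), 85 mm long (y), 40 mm high; the smaller of the two wooden blocks, one wood all through. Origin at the centre of its underside, z up, long side along its y; grip it from above across its x, at the origin. 
- screw_jar: Loose, closed, round clear jar of screws with a red lid, standing upright: 64 mm in diameter, 86 mm high. Origin at the centre of its underside, z up; grip it from above across any diameter. (A second such jar at the back left of the bench is not part of the job.)

How it is judged (in metres and radians):
At the end, for the whole second after the job is handed in: Each of the five things stands upright on the floor of its tray, within 15 mm of the centre of its own outline along each side of the tray and (all but the round jar) within 0.2 rad of the outline's direction, either way round, at rest (x of block_plane in the frame of blue_tray between -0.06 and -0.03 m and y of block_plane in the frame of blue_tray between -0.015 and 0.015 m and z of block_plane in the frame of blue_tray between 0.002 and 0.008 m and angle between each of block_plane, sanding_block, tape_measure, hardwood_block, screw_jar's own z axis and vertical below 0.1 rad and linear speed of each of block_plane, sanding_block, tape_measure, hardwood_block, screw_jar below 0.02 m/s and angular speed of each of block_plane, sanding_block, tape_measure, hardwood_block, screw_jar below 0.2 rad/s and angle between the y axis of each of block_plane, sanding_block and the y axis of blue_tray, either way round below 0.2 rad and x of sanding_block in the frame of blue_tray between 0.03 and 0.06 m and y of sanding_block in the frame of blue_tray between -0.015 and 0.015 m and z of sanding_block in the frame of blue_tray between 0.002 and 0.008 m and x of tape_measure in the frame of green_tray between -0.065 and -0.035 m and y of tape_measure in the frame of green_tray between -0.06 and -0.03 m and z of tape_measure in the frame of green_tray between 0.002 and 0.008 m and angle between the y axis of each of tape_measure, hardwood_block and the y axis of green_tray, either way round below 0.2 rad and x of hardwood_block in the frame of green_tray between 0.031 and 0.061 m and y of hardwood_block in the frame of green_tray between -0.06 and -0.03 m and z of hardwood_block in the frame of green_tray between 0.002 and 0.008 m and x of screw_jar in the frame of green_tray between -0.015 and 0.015 m and y of screw_jar in the frame of green_tray between 0.041 and 0.071 m and z of screw_jar in the frame of green_tray between 0.002 and 0.008 m); the robot touches nothing.
It fails at once if the screw jar is tipped by more than 0.6 rad (angle between screw_jar's own z axis and vertical above 0.6 rad).
It also fails if it takes over 136 s, if anything falls off the work surface, if the arm or the gripper's body presses on something with over 40 N, if the wrist force passes 120 N, or if a joint passes its speed limit or range.

ROBOT

A 6-joint arm with a two-finger parallel gripper is mounted at the origin on a cart in front of the work surface, level with it; the furniture and walls round the work are solid. World frame = base frame: x ahead of the robot, y to its left, z up, the work surface at z = 0. Lengths are in mm, angles in rad, forces in N, time in s.
With the tool pointing down it reaches from about 350 to 975 mm from the base axis. Payload 7.1 kg.
Tool frame: the origin (TCP) lies on the front face of the gripper's body, between the roots of the fingers; the fingertips stand 80 mm ahead of it and the grasp point (between the pads) lies 61 mm ahead of it (env.tips_ahead is the distance from the TCP to the fingertips, in mm); z points along the fingers, y is the line along which they close (so a half turn about z gives the same grasp; the last joint's range is limited). The gripper opens to 88 mm and grips with 3 to 60 N. Pads are 20 mm wide; open, the fingers measure 115 mm over their backs; the gripper's body (75 mm by 178 mm) begins 61 mm behind the grasp point.
Start: joints at [1.162, 0.423, 1.63, -0, 1.089, -0.019], TCP at [237.47, 578.112, 302.675] pointing down, gripper open.
Joint ranges: [-3, 3], [-0.9, 2.11], [0.09, 2.58], [-1.31, 4.45], [0.11, 2.69], [-2.54, 2.54]. Speed limits (rad/s): [2.39, 2.39, 3.01, 3.14, 3.14, 3.14].

INTERFACE

Orientations are given as a unit quaternion [x, y, z, w].
In Python, from station import env, set_gripper, viewer, workorder gives the robot as it stands. Calls block until the motion is done:
- env.reach(position, orientation): joint-space move of the TCP to a pose.
- env.move_l(position, rot=None, rate=150, f_stop=None): straight line of the TCP; rot=None keeps the orientation; rate is the mean speed in mm/s. With f_stop (N) it stops when the force on the tool has changed by that much, and returns True; else False.
- env.move_joints(angles): joint-space move.
- set_gripper(opening): finger opening in mm; the grip force is fixed at half the most; returns when the fingers have stopped.
- env.hold(seconds).
- env.ik(position, orientation): joint angles nearest the present ones, or None.
- env.read_state(): the state.
- viewer.camera(name): name is "scene" or "side" or "wrist"; returns the picture (400x640x3 uint8, blue, green, red); there is no depth.
- viewer.camera_params(name): a dict with "fx", "fy", "cx", "cy" (pixels), "pose" (4x4, takes a point from camera to world coordinates); the wrist camera has in their place "tool_from_camera" (4x4, takes a point from camera to tool coordinates, whose origin is the TCP and whose axes are the flange's). Camera axes: x right, y up, looking along -z (the intrinsics and any distortion apply to the point x, -y, -z); pixel columns grow to the right and rows downward; lengths in mm; the calibration is good to about 2 mm. A picture is of the moment at which its call begins: read the wrist's pose just before it. camera_params takes no time and is no camera call.
A pose or a line that the arm cannot do raises env.IKError and nothing moves.
- workorder.sign_off(): hands the job in; it is judged then, once.
The state is a dict: "time_s": time; "qpos": joint angles; "dq": joint speeds; "tau": joint torques, N m; "tool_pos": TCP position; "orientation": TCP orientation; "force": force on the tool from outside, world axes, zero at the start; "wrist_torque": the same for the moment, N m; "width": finger opening in mm; "grip_force": force on a finger pad.
Only numpy, scipy, OpenCV 4.12 (cv2) and the standard library are available. Lean on these libraries where they do the work, as an engineer would, in place of code of your own. Each camera call takes 0.05 s, during which the arm holds its last target. There are 200 camera calls.

## Working session

There is one attempt and no reset: what is moved stays moved. The work goes in short steps, each a Python script; the robot and the scene stay as the last script left them, time stands still between calls to the robot, and variables do not carry over. Pictures are saved under pics/ and viewed, at most 14 in all, crops included, and the job is handed in when it is done.

```bash
ls; mkdir -p pics; python3 - <<'E'
from station import env,viewer
import cv2,numpy as np
s=env.read_state();print(s['time_s'],s['tool_pos'],s['orientation'],s['width'])
for n in ["scene","side","wrist"]:
    cv2.imwrite(f"pics/a_{n}.png",viewer.camera(n)); p=viewer.camera_params(n)
    print(n,{k:np.round(v,3).tolist() if not isinstance(v,str) else v for k,v in p.items()})
E
```

```text
pics
0.0 [237.31372693 577.69280456 301.89812784] [ 1.93672627e-01  9.81065890e-01 -7.80050799e-04 -1.59344131e-04] 87.76639503115523
scene {'fx': 499.963, 'fy': 499.963, 'cx': 318.551, 'cy': 202.455, 'pose': [[0.531, 0.524, -0.666, -385.35], [-0.847, 0.33, -0.416, -585.925], [0.001, 0.785, 0.619, 911.612], [0.0, 0.0, 0.0, 1.0]]}
side {'fx': 507.388, 'fy': 507.388, 'cx': 325.55, 'cy': 203.817, 'pose': [[0.966, 0.141, -0.217, 191.098], [-0.258, 0.467, -0.846, -1341.942], [-0.018, 0.873, 0.487, 810.579], [0.0, 0.0, 0.0, 1.0]]}
wrist {'fx': 297.751, 'fy': 297.751, 'cx': 317.508, 'cy': 199.05, 'tool_from_camera': [[0.001, 0.965, 0.264, 70.547], [1.0, -0.001, 0.0, -0.847], [0.0, 0.264, -0.965, -81.97], [0.0, 0.0, 0.0, 1.0]]}
```

View pics/a_scene.png

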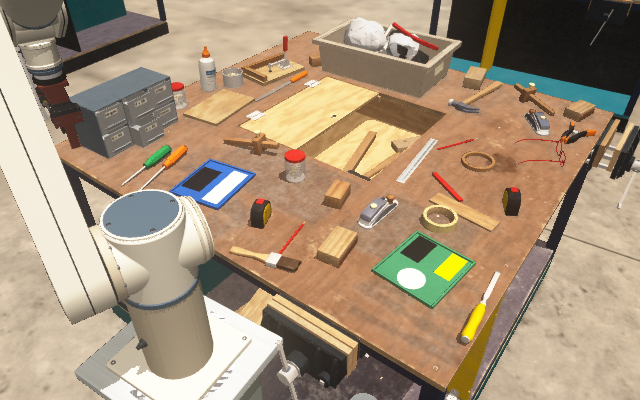

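View pics/a_side.png

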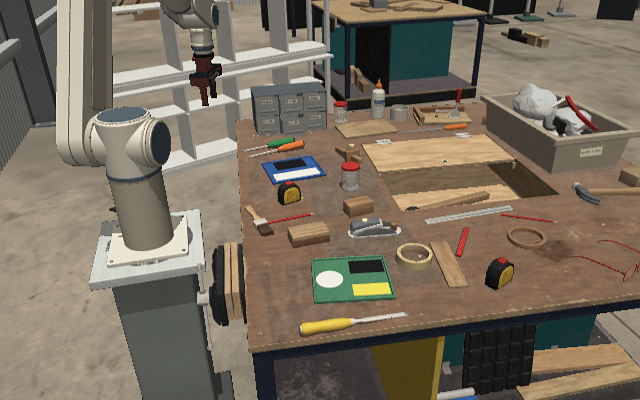

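The scene view shows, in its pixels, blue tray (212,182), green tray (424,267), tape (260,213), jar (294,165), small block (337,193), plane (378,212) and the larger block (337,245). The hole in the bench starts right behind the jar and the small block. The side view matches: tape (289,193), jar (350,177), block (358,206), plane (375,228), sander (308,234), green tray (353,278), blue tray (293,170).

```bash
cat > h.py <<'E'
from station import env,set_gripper,viewer,workorder
import numpy as np,cv2
from scipy.spatial.transform import Rotation as R
def cam(n,st=None):
    p=viewer.camera_params(n)
    if n!="wrist": return p,np.array(p["pose"])
    T=np.eye(4);T[:3,:3]=R.from_quat(st["orientation"]).as_matrix();T[:3,3]=st["tool_pos"]
    return p,T@np.array(p["tool_from_camera"])
def ray(pT,uv):
    p,T=pT
    K=np.array([[p["fx"],0,p["cx"]],[0,p["fy"],p["cy"]],[0,0,1.]])
    d=cv2.undistortPoints(np.array([[uv]],float),K,np.array(p.get("dist",np.zeros(5)),float))[0,0]
    v=T[:3,:3]@np.array([d[0],-d[1],-1]);return T[:3,3],v/np.linalg.norm(v)
def at_z(pT,uv,z):
    o,v=ray(pT,uv);return o+v*(z-o[2])/v[2]
def tri(rays):
    A=sum(np.eye(3)-np.outer(v,v) for o,v in rays);b=sum((np.eye(3)-np.outer(v,v))@o for o,v in rays)
    x=np.linalg.solve(A,b);return x,max(np.linalg.norm(np.cross(x-o,v)) for o,v in rays)
def proj(pT,X):
    p,T=pT;c=np.linalg.inv(T)@np.r_[X,1];return p["cx"]-p["fx"]*c[0]/c[2],p["cy"]+p["fy"]*c[1]/c[2]
def down(a): # tool y (closing line) at world yaw a
    c,s=np.cos(a),np.sin(a)
    return R.from_matrix(np.array([[s,c,0],[-c,s,0],[0,0,-1]]).T.reshape(3,3).T if False else np.column_stack([[s,-c,0],[c,s,0],[0,0,-1]])).as_quat()
E
python3 - <<'E'
from h import *
S=cam("scene");D=cam("side")
for n,a,b in [("blue",(212,182),(293,170)),("green",(424,267),(353,278)),("tape",(260,213),(289,193)),("jar",(294,165),(350,177)),("hard",(337,193),(358,206)),("plane",(378,212),(375,228)),("sand",(337,245),(308,234))]:
    x,e=tri([ray(S,a),ray(D,b)]);print(n,x.round(),e.round(1),at_z(S,a,20).round())
print(R.from_quat(env.read_state()["orientation"]).as_matrix().round(2), R.from_quat(down(0)).as_matrix())
for P in [(480,150,420),(520,-130,420)]:
  for a in (0,np.pi/2,-np.pi/2,np.pi): print(P,a,env.ik(P,down(a)))
E
```

```text
blue [505. 362.  -3.] 2.2 [486. 341.  20.]
green [ 517. -337.   -1.] 2.1 [ 493. -344.   20.]
tape [442. 124.  26.] 1.8 [445. 127.  20.]
jar [667. 163.  39.] 3.0 [694. 182.  20.]
hard [639.  -9.  19.] 1.1 [640.  -9.  20.]
plane [ 646. -142.    8.] 5.2 [ 625. -151.   20.]
sand [ 450. -120.   16.] 0.7 [ 447. -122.   20.]Traceback (most recent call last):
  File "<stdin>", line 5, in <module>
  File "h.py", line 23, in down
    return R.from_matrix(np.array([[s,c,0],[-c,s,0],[0,0,-1]]).T.reshape(3,3).T if False else np.column_stack([[s,-c,0],[c,s,0],[0,0,-1]])).as_quat()
           ~~~~~~~~~~~~~^^^^^^^^^^^^^^^^^^^^^^^^^^^^^^^^^^^^^^^^^^^^^^^^^^^^^^^^^^^^^^^^^^^^^^^^^^^^^^^^^^^^^^^^^^^^^^^^^^^^^^^^^^^^^^^^^^^
  File "scipy/spatial/transform/_rotation.pyx", line 1143, in scipy.spatial.transform._rotation.Rotation.from_matrix
ValueError: Non-positive determinant (left-handed or null coordinate frame) in rotation matrix 0: [[ 0.  1.  0.]
 [-1.  0.  0.]
 [ 0.  0. -1.]].
```

```bash
python3 - <<'E'
s=open('h.py').read();i=s.index("    return R.from_matrix(")
open('h.py','w').write(s[:i]+"    return R.from_matrix(np.column_stack([[-s,c,0],[c,s,0],[0,0,-1]])).as_quat()\n")
E
python3 - <<'E'
from h import *
import json
out={}
for n,P in [("w1",(520,170,420)),("w2",(520,-170,420))]:
    env.reach(P,down(np.pi/2)); env.hold(.3)
    st=env.read_state(); im=viewer.camera("wrist"); cv2.imwrite(f"pics/{n}.png",im)
    out[n]={k:np.array(st[k]).tolist() for k in ("orientation","tool_pos")}
    print(st["time_s"],st["tool_pos"],st["qpos"])
json.dump(out,open("views.json","w"))
E
```

```text
2.3 [519.8869527  170.45094356 419.84715823] [ 2.95061414e-01  1.89395617e-01  1.67823127e+00  1.08405086e-05
  1.27419276e+00 -1.27650487e+00]
3.9333 [ 520.2293728  -169.25155503  419.99477668] [-3.36312668e-01  1.89125075e-01  1.67823209e+00  4.74714979e-05
  1.27426939e+00 -1.90838239e+00]
```

View pics/w1.png

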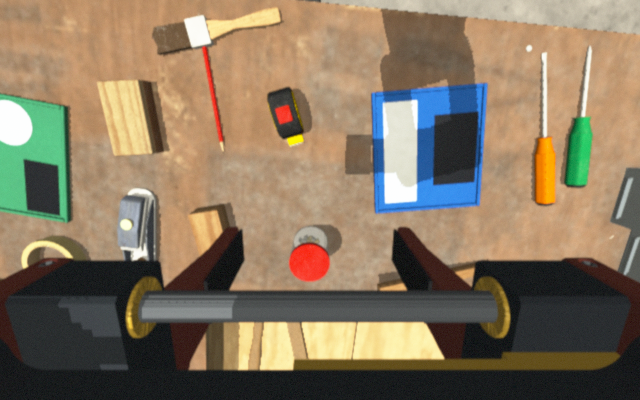

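View pics/w2.png

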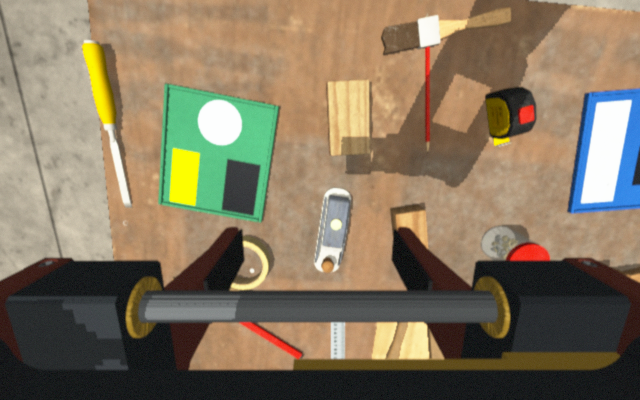

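w1 and w2 show both trays square to the view to within about 0.1 rad. In w1 they are blue (430,147), tape (287,113), sander (128,118), jar lid (309,262). In w2 they are green (220,152), sander (349,117), plane (333,230), tape (511,113). The fingers hide the far stock, so I'll take two views from further ahead.

```bash
python3 - <<'E'
from h import *
import json
out=json.load(open("views.json"))
for n,P in [("w4",(690,-90,420)),("w3",(690,110,420))]:
    env.reach(P,down(np.pi/2)); env.hold(.3)
    st=env.read_state(); im=viewer.camera("wrist"); cv2.imwrite(f"pics/{n}.png",im)
    out[n]={k:np.array(st[k]).tolist() for k in ("orientation","tool_pos")}
    print(st["time_s"],st["tool_pos"])
json.dump(out,open("views.json","w"))
E
```

```text
5.0583 [689.30869897 -90.83369065 420.71773132]
6.225 [690.20604607 108.57569922 420.00684241]
```

View pics/w3.png

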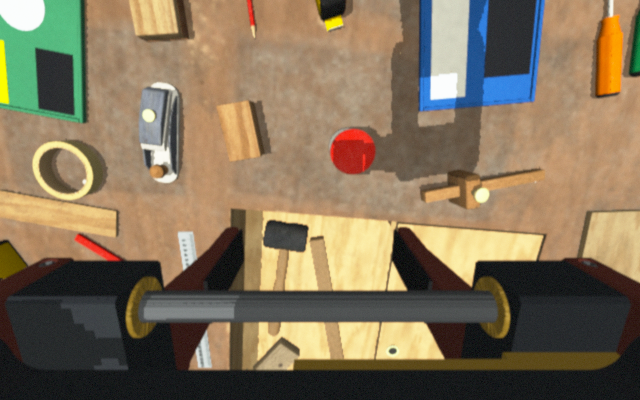

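View pics/w4.png

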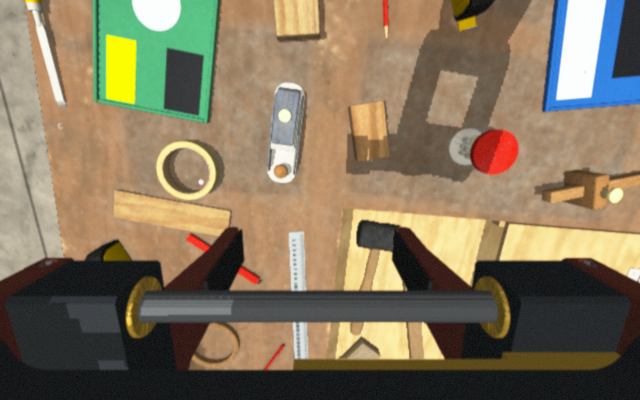

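w3 and w4 show the far stock clear of the fingers. In w3: hardwood block (239,130), jar lid (353,151), plane (158,132). In w4: plane (286,132), block (369,131), lid (494,151). I'll segment the painted outlines and the lid by colour, and enlarge the five things to read their corners.

```bash
python3 - <<'E'
from h import *
import json
V=json.load(open("views.json"));I={n:cv2.imread(f"pics/{n}.png") for n in V};C={n:cam("wrist",V[n]) for n in V}
def seg(n,box,f):
    x0,y0,x1,y1=box;a=I[n][y0:y1,x0:x1].astype(int);m=f(a[...,0],a[...,1],a[...,2]).astype(np.uint8)
    k,l,s,c=cv2.connectedComponentsWithStats(m);j=1+np.argmax(s[1:,4])
    p=np.column_stack(np.nonzero(l==j)[::-1])+[x0,y0];return p,c[j]+[x0,y0],s[j]
wh=lambda b,g,r:(np.minimum(np.minimum(b,g),r)>105)&(abs(b-r)<45)
bk=lambda b,g,r:np.maximum(np.maximum(b,g),r)<60
ye=lambda b,g,r:(r>150)&(g>130)&(b<90)
rd=lambda b,g,r:(r>130)&(g<70)&(b<70)
for t,n,box,f in [("blue white","w1",(375,90,425,212),wh),("blue black","w1",(428,100,482,195),bk),("gr disc","w2",(190,92,250,150),wh),("gr yel","w2",(163,140,205,210),ye),("gr blk","w2",(215,150,265,218),bk),("gr yel","w4",(96,25,140,112),ye),("gr blk","w4",(155,40,210,118),bk)]:
    p,c,s=seg(n,box,f)
    w=np.array([at_z(C[n],q,5)[:2] for q in p],np.float32);r=cv2.minAreaRect(w)
    print(t,n,s[4],"mean",w.mean(0).round(1),"rect",np.round(r[0],1),np.round(r[1],1),round(r[2],1),c.round(1))
for n,box in [("w1",(280,235,340,285)),("w3",(325,120,385,180)),("w4",(465,120,525,180))]:
    p,c,s=seg(n,box,rd);e=cv2.minEnclosingCircle(p.astype(np.float32));print("lid",n,c.round(1),s[4],e,at_z(C[n],c,86).round(1))
    V.setdefault("lid",[]).append(ray(C[n],c))
x,e=tri(V["lid"]);print("lid tri",x.round(1),e)
tiles=[]
for n,x,y in [("w3",239,130),("w4",369,131),("w1",287,113),("w2",349,117),("w4",286,132),("w2",511,113)]:
    x0,y0=x-33,y-37
    if n=="w4" and x==286 : y0=y-55;a=I[n][y0:y0+112,x0-16:x0+84];x0-=16;a=cv2.resize(a,(264,300),interpolation=cv2.INTER_CUBIC);sc=300/112
    elif n=="w2" and x==349: x0,y0=x-44,y-50;a=cv2.resize(I[n][y0:y0+100,x0:x0+88],None,fx=3,fy=3,interpolation=cv2.INTER_CUBIC);sc=3
    else: a=cv2.resize(I[n][y0:y0+75,x0:x0+66],None,fx=4,fy=4,interpolation=cv2.INTER_CUBIC);sc=4
    for g in range(0,700,10):
        for k,o in ((0,x0),(1,y0)):
            q=int((g-o)*sc+sc/2)
            if 0<=q<(264,300)[k]:
                cv2.line(a,*(((q,0),(q,6)) if k==0 else ((0,q),(6,q))),(255,255,0),1)
                if g%20==0: cv2.putText(a,str(g),(q-8,16) if k==0 else (8,q+4),0,.33,(255,255,0),1)
    tiles.append(a)
cv2.imwrite("pics/m1.png",np.vstack([np.hstack(tiles[:3]),np.hstack(tiles[3:])]))
E
```

```text
blue white w1 3323 mean [502.4 305.9] rect [505.9 306.5] [167.  55.] 4.7 [400.  150.6]
blue black w1 2656 mean [496.8 396.4] rect [497.9 395.8] [110.8  67.1] 4.5 [455.1 147.7]
gr disc w2 1730 mean [ 456.6 -329. ] rect [ 457.5 -329.2] [72.7 74.2] 86.3 [219.5 122.2]
gr yel w2 1429 mean [ 546.1 -396.9] rect [ 547.3 -397.1] [44.8 93.7] 79.2 [183.9 176.5]
gr blk w2 296 mean [ 593.  -309.8] rect [ 589.  -307.3] [50.2 35.3] 79.2 [237.2 203.3]
gr yel w4 1898 mean [ 545.8 -397.3] rect [ 547.1 -397. ] [44.8 93.3] 79.3 [120.3  68.8]
gr blk w4 801 mean [ 557.2 -311.2] rect [ 563.9 -306.4] [44.6 85.8] 79.2 [176.9  76.7]
lid w1 [309.1 261.1] 1120 ((308.7592468261719, 260.6851806640625), 19.793712615966797) [661.2 156.4  86. ]
lid w3 [352.9 151.3] 1568 ((352.6194763183594, 151.06272888183594), 22.58921241760254) [664.3 156.4  86. ]
lid w4 [495.2 151.4] 1516 ((495.5, 152.0), 23.754045486450195) [663.9 154.7  86. ]
lid tri [664.2 156.8  81.7] 0.8573508609694088
```

View pics/m1.png

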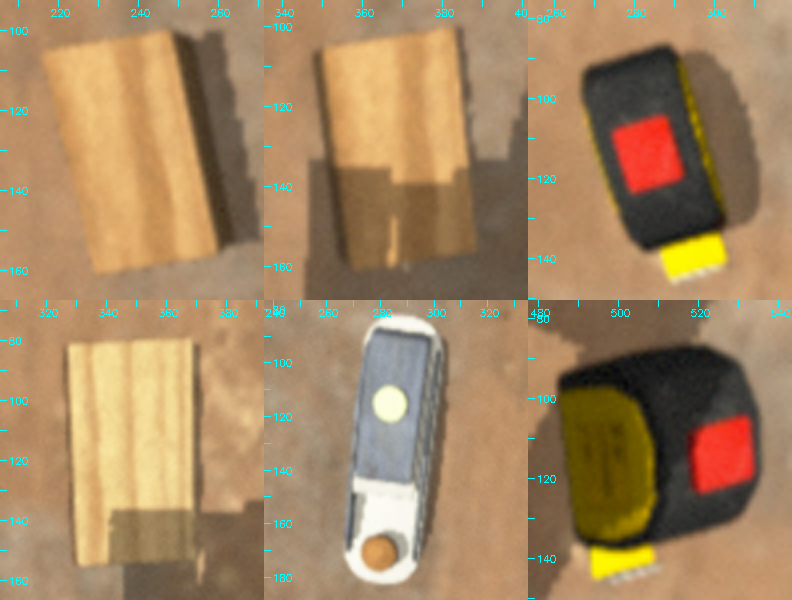

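The enlarged tiles give the top-face corners:
- **Hardwood:** w3 (216.5,105.5), (248.5,101), (260.3,155.5), (230.3,160.5). w4 (350.5,105.3), (383.8,101), (389,157.3), (357.5,161).
- **Sander:** w2 (327.3,82), (369,79.7), (370,153.7), (331,155.7).
- **Tape button:** w1 (284,114.5), w2 (526.5,114.8).
- **Plane ends:** w4 (290.4,82.6) and (281,182.6).

```bash
python3 - <<'E'
from h import *
import json
V=json.load(open("views.json"));C={n:cam("wrist",V[n]) for n in V}
def quad(t,a,A,b,B,z):
    X=[]
    for p,q in zip(A,B):
        x,e=tri([ray(C[a],p),ray(C[b],q)]);X.append(x)
    X=np.array(X);print(t,"tri centre",X.mean(0).round(1),"z",X[:,2].round())
    for n,Q in((a,A),(b,B)):
        w=np.array([at_z(C[n],q,z)[:2] for q in Q]);l=(w[3]-w[0]+w[2]-w[1])/2;s=(w[1]-w[0]+w[2]-w[3])/2
        print("  ",n,w.mean(0).round(1),"len",np.linalg.norm(l).round(1),"wid",np.linalg.norm(s).round(1),"long",np.degrees(np.arctan2(l[1],l[0])).round(1),"short",np.degrees(np.arctan2(s[1],s[0])).round(1))
quad("hard","w3",[(216.5,105.5),(248.5,101),(260.3,155.5),(230.3,160.5)],"w4",[(350.5,105.3),(383.8,101),(389,157.3),(357.5,161)],40)
quad("sand","w2",[(327.3,82),(369,79.7),(370,153.7),(331,155.7)],"w1",[(98,82),(143,80),(158,153),(113,156)],35)
x,e=tri([ray(C["w1"],(284,114.5)),ray(C["w2"],(526.5,114.8))]);print("button",x.round(1),e.round(1))
# tape: w1 black top outline ends
f=lambda n,u,v,z:at_z(C[n],(u,v),z).round(1)[:2]
print("tape w1 red quad",[f("w1",254+a/4,76+b/4,71) for a,b in((86,132),(140,116),(154,178),(103,192))])
print(" body TL,TR,BR,BL z60",[f("w1",254+a/4,76+b/4,60) for a,b in((60,75),(147,47),(194,215),(118,246))], "tab tip z3",f("w1",254+170/4,76+272/4,3))
print(" w2 side bottom corners z0",f("w2",478+45/4,76+235/4,3),f("w2",478+33/4,76+85/4,45),"tab tip",f("w2",478+100/4,76+275/4,3))
for t,p,q in(("plane top","163.5,83","290.4,82.6"),("plane bot","160,182","281,182.6")):
    P,Q=[tuple(map(float,k.split(","))) for k in(p,q)];x,e=tri([ray(C["w3"],P),ray(C["w4"],Q)]);print(t,x.round(1),e.round(1),[f("w4",*Q,z) for z in(5,20)],[f("w3",*P,z) for z in(5,20)])
E
```

```text
hard tri centre [639.2 -12.   38.6] z [38. 41. 40. 36.]
   w3 [638.9 -11.5] len 82.0 wid 47.9 long 9.6 short 98.4
   w4 [639.3 -12.2] len 83.9 wid 49.2 long 9.0 short 96.9
sand tri centre [ 450.8 -121.4   28.1] z [31. 23. 22. 37.]
   w2 [ 450.9 -122.4] len 108.1 wid 61.0 long 3.6 short 93.1
   w1 [ 451.  -117.5] len 107.4 wid 68.8 long 2.6 short 93.2
button [444.6 122.1  68.5] 0.1
tape w1 red quad [array([437.3, 110.8]), array([431.9, 129.6]), array([452.6, 134. ]), array([457.4, 116.1])]
 body TL,TR,BR,BL z60 [array([417.8, 100.9]), array([408.5, 131.6]), array([465.6, 147.3]), array([476.7, 119.6])] tab tip z3 [490.8 134.4]
 w2 side bottom corners z0 [475.7 111.1] [420.   74.8] tab tip [491.8 136.4]
plane top [ 565.8 -134.8    2.2] 0.5 [array([ 565.6, -134.6]), array([ 567.1, -133.3])] [array([ 566.6, -133.4]), array([ 568.2, -126.2])]
plane bot [ 721.6 -152.5   21. ] 0.4 [array([ 725.4, -154.6]), array([ 722.2, -152.7])] [array([ 724.6, -161.1]), array([ 721.4, -153. ])]
```

All measurements check out. Sizes, heights and outline spacings agree with the text to about 2–3 mm; the sander's height from the hand-read w1 corners is the exception, at 28 mm against 35. I'll start with the sander and the hardwood block.

```bash
cat >> h.py <<'E'
d=np.radians
B=np.array([505.9,306.5]);bx=np.array([np.cos(d(94.7)),np.sin(d(94.7))])
G=np.array([547.2,-397.0]);gx=np.array([np.cos(d(79.2)),np.sin(d(79.2))]);gy=np.array([-gx[1],gx[0]])
PLACE={"plane":(B,94.7),"sand":(B+90*bx,94.7),"tape":(G,79.2),"hard":(G+96*gx,79.2),"jar":(G+50*gx+101*gy,79.2)}
# x,y, closing-line angle, tips height above underside, width, open width for approach
PICK={"sand":(451,-121.7,93.4,9,63,86),"hard":(639,-12,98.8,10,50,75),"plane":(644.5,-143.5,83,8,44,70),"tape":(447.5,123,105.5,22,38,65),"jar":(664,156.3,85,18,64,87)}
def pick(n):
    x,y,a,t,w,o=PICK[n];q=down(d(a));z=t+80
    set_gripper(o);env.reach((x,y,z+110),q);env.move_l((x,y,z+25),rate=150);env.hold(.2)
    if env.move_l((x,y,z),rate=50,f_stop=12): print("contact on approach",env.read_state()["tool_pos"]);return False
    set_gripper(max(0,w-12));s=env.read_state();print(n,"width",round(s["width"],1),"grip",np.round(s["grip_force"],1))
    if abs(s["width"]-w)>5: return False
    env.move_l((x,y,z+20),rate=40);env.hold(.3);s2=env.read_state()
    print("  lifted force",np.round(np.array(s2["force"])-s["force"],1),"torque",np.round(s2["wrist_torque"],2),"w",round(s2["width"],1))
    env.move_l((x,y,z+130),rate=120);return True
def place(n):
    (x,y),a=PLACE[n];_,_,_,t,w,_=PICK[n];q=down(d(a));z=t+85
    env.reach((x,y,z+130),q);env.move_l((x,y,z+12),rate=120);env.hold(.3)
    c=env.move_l((x,y,z-2),rate=20,f_stop=5);s=env.read_state()
    print("  set down",c,"dz",round(s["tool_pos"][2]-z,1),"w",round(s["width"],1))
    set_gripper(w+14);env.hold(.2);env.move_l((x,y,z+130),rate=150);print("  t",env.read_state()["time_s"])
E
python3 - <<'E'
from h import *
for n in("sand","hard"):
    if not pick(n): break
    place(n)
E
```

```text
sand width 62.4 grip 30.0
  lifted force [ 1.2  0.2 -3.4] torque [-0.02 -0.03 -0.01] w 62.2
  set down True dz 0.2 w 62.2
  t 17.6667
hard width 50.4 grip 30.0
  lifted force [ 1.7 -0.1 -3.1] torque [-0.01 -0.01  0.03] w 49.6
  set down True dz 0.2 w 49.8
  t 28.4417
```

```bash
python3 - <<'E'
from h import *
for n in("plane","tape"):
    if not pick(n): break
    cv2.imwrite(f"pics/held_{n}.png",viewer.camera("wrist"))
    place(n)
E
```

```text
plane width 44.8 grip 29.9
  lifted force [-0.7  1.3 -7.6] torque [ 0.04 -0.11 -0.08] w 44.9
  set down True dz 0.2 w 44.4
  t 39.075
tape width 35.9 grip 29.9
  lifted force [ 0.8  0.  -4.3] torque [ 0.02  0.02 -0.01] w 36.0
  set down True dz 0.1 w 35.7
  t 50.05
```

```bash
python3 - <<'E'
from h import *
env.reach((664,100,330),down(np.pi/2));env.hold(.3);st=env.read_state();a=viewer.camera("wrist").astype(int)
b,g,r=a[...,0],a[...,1],a[...,2];k,l,s,c=cv2.connectedComponentsWithStats(((r>130)&(g<70)&(b<70)).astype(np.uint8))
j=1+np.argmax(s[1:,4]);p=at_z(cam("wrist",st),c[j],83);print(c[j],s[j],p)
if np.linalg.norm(p[:2]-[664,156.3])<8 and pick("jar"): place("jar")
for n,P in [("g",(560,-330,380)),("b",(560,350,380))]:
    env.reach(P,down(np.pi/2));env.hold(.3);cv2.imwrite(f"pics/end_{n}.png",viewer.camera("wrist"));st=env.read_state()
    import json;json.dump({k:np.array(st[k]).tolist() for k in("orientation","tool_pos")},open(f"end_{n}.json","w"))
a=[cv2.imread(f"pics/end_{n}.png")[0:250,120:520] for n in"gb"];cv2.imwrite("pics/end.png",cv2.resize(np.vstack(a),None,fx=1.2,fy=1.2))
print(st["time_s"])
E
```

```text
[368.94877314 182.66896255] [ 341  157   56   53 2323] [663.7683294  156.11750232  83.        ]
jar width 63.2 grip 30.0
  lifted force [ 0.3 -0.8 -4.9] torque [ 0.05 -0.   -0.03] w 63.5
  set down True dz 0.2 w 63.4
  t 63.2833
67.15
```

View pics/end.png

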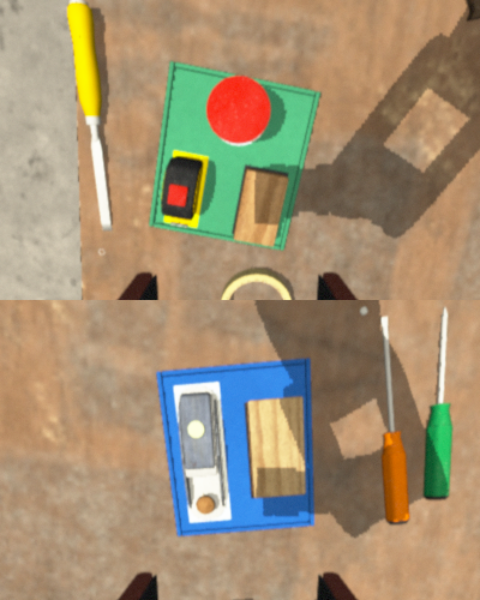

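All five stand in their trays. I'll overlay each thing's expected outline to check how well they are centred.

```bash
python3 - <<'E'
from h import *
import json
Z={"plane":(5,48,160,35),"sand":(5,63,110,40),"tape":(5,38,86,75),"hard":(5,50,85,45),"jar":(5,64,64,91)}
out=[]
for t,ns,x0,y0 in(("g",("tape","hard","jar"),230,40),("b",("plane","sand"),240,40)):
    C=cam("wrist",json.load(open(f"end_{t}.json")));s=4;im=cv2.resize(cv2.imread(f"pics/end_{t}.png")[y0:y0+150,x0:x0+160],None,fx=s,fy=s,interpolation=cv2.INTER_CUBIC)[:,:600]
    for n in ns:
        (c,a)=PLACE[n];zb,w,l,zt=Z[n];u=np.array([np.cos(d(a)),np.sin(d(a))]);v=np.array([-u[1],u[0]])
        for z,col in((zb,(255,255,0)),(zt,(255,0,255))):
            P=[proj(C,np.r_[c+i*w/2*u+j*l/2*v,z]) for i,j in((-1,-1),(1,-1),(1,1),(-1,1))]
            cv2.polylines(im,[np.int32([((p[0]-x0+.5)*s,(p[1]-y0+.5)*s) for p in P])],True,col,1)
    out.append(im)
o=np.hstack(out);print(o.shape);cv2.imwrite("pics/ov.png",cv2.resize(o,(800,int(o.shape[0]*800/o.shape[1]))))
E
```

```text
(600, 1200, 3)
```

View pics/ov.png

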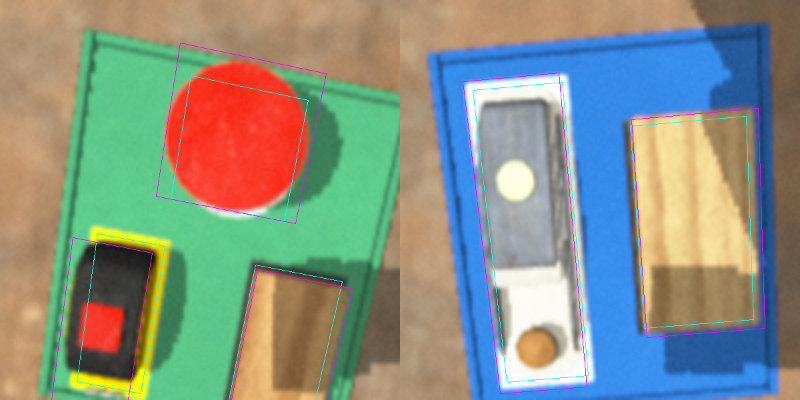

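The overlay shows the lid, both blocks and the tape on their predicted outlines to within about 3 mm. The plane sits evenly inside its white rectangle and nothing is tilted. The gripper is clear of everything, so I'm handing in.

```bash
python3 -c "
from h import *
print(workorder.sign_off())"
```

```text
the job is handed in; nothing more can be done
None
```

Both kits are made up and the job is handed in at about 67 s of the 136 s allowed, with all five things upright on their outlines (within about 3 mm by eye) and the jar set down upright; the hand-in returned no verdict.

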